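Shut up the oxide chest: drawers home on their catches, locking bar over

TASK

Close the little pine oxide chest for the day: push its open middle and bottom drawers fully home, until each catch snaps and the front sits flush, then swing the steel locking bar on the chest's right-hand edge over until its spring snaps it shut across the drawer fronts. The chest stands loose on the table, so push gently enough that it stays where it is, and leave the cup on its top and the things around it alone.

Things in the scene. Friction and masses are not known exactly. Their poses are not given: they have to be found in the camera images.
- oxide_chest: small pine chest, three drawers one above the other, 190 deep x 239 wide x 196 mm high, about 3 kg, loose on the table: a push over about 13 N may slide it. Origin: centre of its underside; x points into the chest, away from the fronts, y to its left, z up. Closed fronts lie at x = -73 mm, the top board's front edge at x = -78 mm, the round 20 mm knobs reach x = -95 mm at y = 0
- middle_front (a point): point on the outer face of the middle drawer's front, on its midline, 114 mm above the table, in the plain strip above the knob (front 73 to 123 mm high above the table, 208 mm wide; knob 84 to 104 mm). Moves with the drawer; axes as the chest's. The chest's top board (196 mm up) is in the way of an upright gripper here: lean the tool back 30 to 40 degrees, fingers pointing forward and down
- bottom_front (a point): the same point on the bottom drawer, 54 mm above the table (front 11 to 64 mm, knob 23 to 44 mm above the table). The middle drawer, top board and the upper knobs (94 and 154 mm up) are in the way of an upright gripper: lean the tool back about 40 degrees, and shut the middle drawer first
- oxide_chest_drawer_1 (a joint): how far the middle drawer is open, m: 0 = fully home; it opens towards chest -x. Slides easily (about 1 N) until 10 mm from home, where a sprung roller catch resists with up to about 8 N; past its crest, 4.5 mm from home, the catch pulls the drawer in by itself and holds it at 0. Let go before the crest, it springs back out to about 10 mm; at 0 it stops hard
- oxide_chest_drawer_0 (a joint): the same for the bottom drawer
- oxide_chest_drawer_2 (a joint): the same for the top drawer, which starts home (0)
- lock_bar (a joint): angle of the locking bar, rad: 0 = shut, flat across the right ends of the drawer fronts, pointing to chest +y; 2.8 = open stop, standing out to the right, pointing to chest -y and slightly forward. Grows anticlockwise seen from above (+y, -x, -y). A hinge spring holds it at either stop: about 2 N at the free edge, nothing at 1.4 rad, beyond which it snaps over. A drawer not home blocks it
- bar_hinge (a point): point on the locking bar's upright hinge axis at the chest's right front corner, 150 mm above the table, at chest x = -78.5, y = -120 mm; fixed to the chest, axes as the chest's. The bar is a steel flat 60 mm wide, 3 mm thick, from 14 to 182 mm above the table
- bar_edge (a point): point on the bar's free upright edge, 150 mm above the table, 60 mm from the hinge axis. Own y axis: from hinge to free edge; own x axis: out of the face that lies against the drawers when shut. A 9 mm lip along this edge stands off the other face (own -x). At the open stop the lipped face looks away from the robot; a finger behind it, beside the chest, pushes it round: to the robot, then left
- cone_cup: small pale green cup, 68 mm wide, 55 mm high, standing on the chest; origin: centre of its underside
- bisque_tumbler: unglazed cup, 76 mm wide, 82 mm high, to the left of the chest; origin: centre of its underside
- pigment_pot: lidded pigment pot, 64 mm wide, 65 mm high, to the right of the chest, behind the bar; origin: centre of its underside
- test_chip: flat glazed test chip, 62 x 38 x 7 mm, lying in front of the chest to the right; origin: centre of its underside

How it is judged:
By the outcome, as a careful person would: the job done as asked, in the order asked, and still so for the second after the job is handed in, with the robot touching nothing.
It also fails if it takes over 67 s, if anything falls off the work surface, if the arm or the gripper's body presses on something with over 40 N, if the wrist force passes 120 N, or if a joint passes its speed limit or range.

ROBOT

A 6-joint arm with a two-finger parallel gripper is mounted at the origin on the work surface; the furniture and walls round the work are solid. World frame = base frame: x ahead of the robot, y to its left, z up, the work surface at z = 0. Lengths are in m, angles in rad, forces in N, time in s.
With the tool pointing down it reaches from about 0.35 to 0.975 m from the base axis. Payload 4.9 kg.
Tool frame: the origin (TCP) lies on the centre line of the jaws, within the pads' length; the fingertips stand ahead of it and the grasp point (between the pads) is the TCP (manip.tip_extent is the z of the fingertips in the tool frame, in m); z points along the fingers, y is the line along which they close (so a half turn about z gives the same grasp; the last joint's range is limited). The gripper opens to 85 mm and grips with 20 to 120 N. Pads are 22 mm wide; open, the fingers measure 114 mm over their backs; the gripper's body (76 mm by 85 mm) begins 54 mm behind the grasp point. The pads swing forward as they close: fully open they stand 13 mm farther back than shut.
Start: joints at [1.162, 0.053, 1.613, -0, 1.476, -0.119], TCP at [0.179, 0.599, 0.25] pointing down, gripper open.
Joint ranges: [-3.01, 3.01], [-1.01, 2.22], [0.06, 2.58], [-1.02, 4.17], [0.09, 2.62], [-3.14, 3.14]. Speed limits (rad/s): [2.57, 2.57, 3.14, 3.14, 3.14, 3.14].

INTERFACE

Orientations are given as a unit quaternion [w, x, y, z].
In Python, from plant import manip gives the robot as it stands. The module is installed in compiled form; this text tells all that it offers.
- The arm moves only by the shell command python3 -m crank 'ROWS'. ROWS is a JSON list of rows, 1 to 5 of them, each of 7 numbers: the opening from 0.0 (shut) to 1.0 (fully open), then dx, dy, dz in m, then a rotation vector rx, ry, rz in rad; each row shifts and turns the commanded pose from where the row before left it, along the tool's axes as they then stand; what a row does not reach is not made up. A row lasts 1/8 s, in which the tool goes at most 0.0625 m and 0.188 rad, less where a joint would pass 70% of its speed; a pose out of reach is approached as far as the arm can. The fingers move at their own pace and stop on an object; the grip force is fixed at half the most. Time passes only in rows, so rows that do not move let the fingers close. It prints the time, the measured TCP pose, the force, the opening and the grip force at its end.
- manip.state(): the state, without advancing time (a new reading comes with each control period).
- manip.grab_frame(name): name is "side" or "top"; returns (picture, depth): 384x512x3 uint8, red, green, blue; 384x512 float32, m along the optical axis (not along the pixel's ray), 0 where there is no reading.
- manip.camera_params(name): a dict with "intrinsics" (3x3 intrinsics, pixels), "k1" (the pictures are not rectified: a ray, as slopes to the right and down, at radius r is drawn at 1 + k1 r^2 times it, then the intrinsics apply), "xyz" and "orientation" of the camera in the world. Camera axes: x right, y down, z forward; pixel columns grow to the right and rows downward; lengths in m; the calibration is good to about 2 mm. A picture is of the moment at which its call begins. camera_params takes no time and is no camera call.
- manip.job_done(): hands the job in; it is judged then, once.
Trained networks look in the newest picture that a camera, given by its name, has taken for a name from the list of things; names that differ only in an ending like _2 or _b are one class to them, and where a whole thing is asked for, a point or a joint stands for the part that bears it (a point fixed in the world has none). Each returns a list of dicts, best first, with "conf" (0 to 1); they miss things now and then, are a little off and sometimes report something else, mostly with a low value. They report only what shows in the picture. A call takes as long as a camera call.
- manip.look_for(camera, query): "extent" ([left, top, right, bottom] in pixels, round what is visible of it).
- manip.outline_of(camera, query): "region" (384x512 bool, what is visible of it) and "extent" ([left, top, right, bottom] in pixels, round what is visible of it).
- manip.mark_of(camera, query): "centre" ([row, column] in pixels: a listed point, or the origin of a listed thing).
The state is a dict: "time": time; "joint_pos": joint angles; "joint_vel": joint speeds; "joint_efforts": joint torques, N m; "tool_pos": TCP position; "tool_rot": TCP orientation; "contact_force": force on the tool from outside, world axes, zero at the start; "ft_torque": the same for the moment, N m; "gripper_width": opening from 0.0 (shut) to 1.0 (fully open); "grasp_force": force on a finger pad.
Only numpy, scipy, OpenCV 4.12 (cv2) and the standard library are available. Lean on these libraries where they do the work, as an engineer would, in place of code of your own. Each camera call takes 0.05 s, during which the arm holds its last target. There are 200 camera calls.

## Working session

There is one attempt and no reset: what is moved stays moved. The work goes in short steps, Python scripts to look and compute and a shell command to move; the robot and the scene stay as the last step left them, time stands still between calls to the robot, and variables do not carry over. Pictures are saved under pics/ and viewed, at most 10 in all, crops included, and the job is handed in when it is done.

```bash
mkdir -p pics; cat > h.py <<'E'
import numpy as np, cv2
from scipy.spatial.transform import Rotation as R
from plant import manip
def q2R(q): return R.from_quat([q[1],q[2],q[3],q[0]])
def px2w(cam,row,col,depth):
    p=manip.camera_params(cam);K=np.array(p["intrinsics"]);k=p["k1"]
    d=np.array([(col-K[0,2])/K[0,0],(row-K[1,2])/K[1,1]]);u=d.copy()
    for _ in range(20): u=d/(1+k*(u@u))
    return np.array(p["xyz"])+q2R(p["orientation"]).apply(np.array([u[0],u[1],1])*depth)
def ray(cam,row,col):
    o=np.array(manip.camera_params(cam)["xyz"]);d=px2w(cam,row,col,1.)-o
    return o,d/np.linalg.norm(d)
def tri(a,b):
    (o1,d1),(o2,d2)=a,b
    s=np.linalg.lstsq(np.c_[d1,-d2],o2-o1,rcond=None)[0]
    p,q=o1+s[0]*d1,o2+s[1]*d2
    return (p+q)/2,np.linalg.norm(p-q)
E
python3 - <<'E'
from h import *
np.set_printoptions(precision=4,suppress=True)
ims=[]
Q=["oxide_chest","middle_front","bottom_front","bar_hinge","bar_edge","cone_cup","bisque_tumbler","pigment_pot","test_chip"]
D={};M={}
for c in("side","top"):
    im,d=manip.grab_frame(c);cv2.imwrite(f"pics/{c}0.png",im[:,:,::-1]);D[c]=d;np.save(f"pics/{c}0d.npy",d)
    p=manip.camera_params(c);print(c,p)
    for q in Q:
        r=manip.mark_of(c,q)
        if r:
            M[c,q]=r[0]["centre"];a,b=M[c,q]
            ai,bi=min(max(int(a),0),383),min(max(int(b),0),511)
            print(c,q,r[0]["conf"],np.array([a,b]),px2w(c,a,b,d[ai,bi]))
for q in Q:
    if("side",q) in M and("top",q) in M: print(q,*tri(ray("side",*M["side",q]),ray("top",*M["top",q])))
print(manip.state())
E
```

```text
side {'intrinsics': array([[388.1667,   0.    , 251.8073],
       [  0.    , 388.1667, 192.2383],
       [  0.    ,   0.    ,   1.    ]]), 'k1': 0.013468598250175042, 'xyz': array([0.0645, 0.0769, 1.0957]), 'orientation': array([ 0.1765, -0.6618,  0.7022, -0.1941])}
side oxide_chest 0.63 [188.4 271.9] [ 0.671  -0.0314  0.0771]
side middle_front 0.6 [205.  273.4] [ 0.5992 -0.0281  0.1029]
side bottom_front 0.6 [206.7 272.9] [ 0.5973 -0.0268  0.0962]
side bar_hinge 0.95 [184.5 315.5] [ 0.6346 -0.1499  0.1482]
side bar_edge 0.91 [187.6 339.1] [ 0.6709 -0.2422  0.0624]
side cone_cup 0.61 [146.9 256.5] [0.7378 0.0137 0.2014]
side bisque_tumbler 0.61 [190.5 205.4] [0.6784 0.1722 0.0714]
side pigment_pot 0.78 [195.8 343.5] [ 0.6494 -0.2554  0.0472]
side test_chip 0.79 [256.7 327.4] [ 0.4679 -0.1825  0.0072]
top {'intrinsics': array([[483.4369,   0.    , 252.2222],
       [  0.    , 483.4369, 195.5203],
       [  0.    ,   0.    ,   1.    ]]), 'k1': -0.1941595072227018, 'xyz': array([0.1896, 0.0919, 1.2559]), 'orientation': array([ 0.1244, -0.6473,  0.7388, -0.1403])}
top oxide_chest 0.36 [1
[... 849 characters left out ...]
5913072285
bisque_tumbler [ 0.7255  0.1799 -0.0073] 0.0007395976433216814
pigment_pot [ 0.6983 -0.2753 -0.0388] 0.0145206579672158
test_chip [ 0.5009 -0.1989 -0.0807] 0.008969296039640456
{'time': 1.0, 'joint_pos': array([ 1.162 ,  0.0527,  1.6129,  0.    ,  1.476 , -0.119 ]), 'joint_vel': array([ 0.0013,  0.0005, -0.0004, -0.0003, -0.    , -0.0007]), 'joint_efforts': array([ -0.0003, -39.366 , -37.0495,  -0.    ,   0.0001,  -0.    ]), 'tool_pos': array([0.1786, 0.5989, 0.2503]), 'tool_rot': array([-0.    ,  0.1444,  0.9895, -0.    ]), 'contact_force': array([-0.0692,  1.4022,  0.1709]), 'ft_torque': array([-0.0671, -0.0582, -0.0149]), 'grasp_force': 0.0, 'gripper_width': 1.0007496492277679}
```

```bash
python3 - <<'E'
from h import *
a=cv2.imread("pics/side0.png")[100:300,160:400];b=cv2.imread("pics/top0.png")[100:300,160:400]
o=np.vstack([cv2.resize(x,None,fx=2.5,fy=1.5*1.0,interpolation=2) for x in(a,b)])
o=np.hstack([cv2.resize(x,(400,333),interpolation=2) for x in(a,b)])
cv2.imwrite("pics/v1.png",cv2.resize(cv2.imread("pics/top0.png")[110:290,160:400],(800,600)))
cv2.imwrite("pics/v2.png",cv2.resize(cv2.imread("pics/side0.png")[110:290,160:400],(800,600)))
# height map from depth: top board points, front points
for c in("side","top"):
    d=np.load(f"pics/{c}0d.npy");P=[]
    rr,cc=np.mgrid[100:300,150:420]
    p=manip.camera_params(c);K=np.array(p["intrinsics"]);pts=np.stack([cc.ravel(),rr.ravel()],-1).astype(np.float64)
    u=cv2.undistortPoints(pts[:,None],K,np.array([p["k1"],0,0,0.]))[:,0]
    z=d[rr.ravel(),cc.ravel()]
    W=np.array(p["xyz"])+q2R(p["orientation"]).apply(np.c_[u,np.ones(len(u))]*z[:,None]);W=W[z>0]
    t=W[(abs(W[:,2]-.196)<.006)]
    rect=cv2.minAreaRect(t[:,:2].astype(np.float32));print(c,"top z",np.median(t[:,2]),rect,cv2.boxPoints(rect))
    tab=W[abs(W[:,2])<.015];print("table",np.median(tab[:,2]))
    np.save(f"pics/{c}W.npy",W)
E
```

```text
side top z 0.19507684783477797 ((0.7247954607009888, -0.0355733186006546), (0.23863674700260162, 0.17644980549812317), 89.17906188964844) [[ 0.6348701  -0.15361539]
 [ 0.81130177 -0.15614349]
 [ 0.8147208   0.08246875]
 [ 0.63828915  0.08499685]]
table -0.0013837892940530283
top top z 0.1968523649309264 ((0.7268450856208801, -0.03788016736507416), (0.23841440677642822, 0.1765146106481552), 88.64739227294922) [[ 0.63579845 -0.15497082]
 [ 0.81226385 -0.15913749]
 [ 0.8178917   0.07921049]
 [ 0.6414263   0.08337715]]
table 0.0001675535654062088
```

View pics/v1.png

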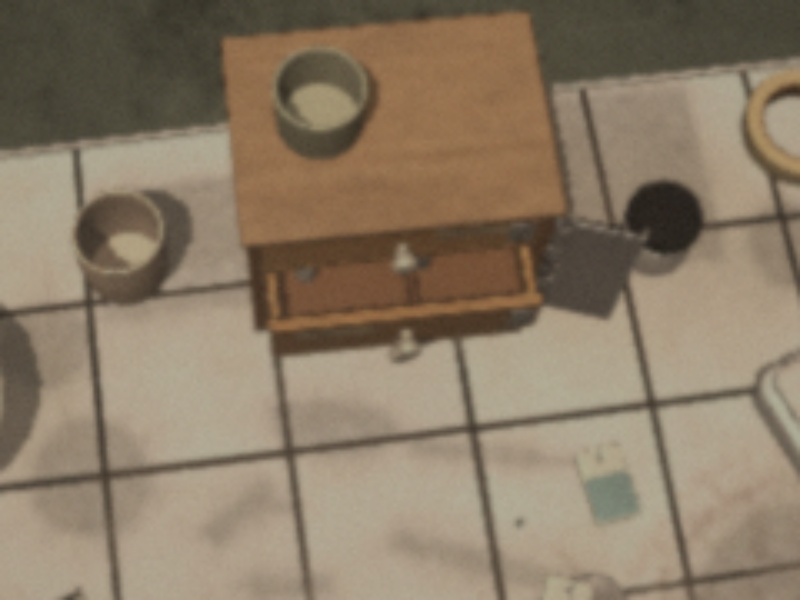

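View pics/v2.png

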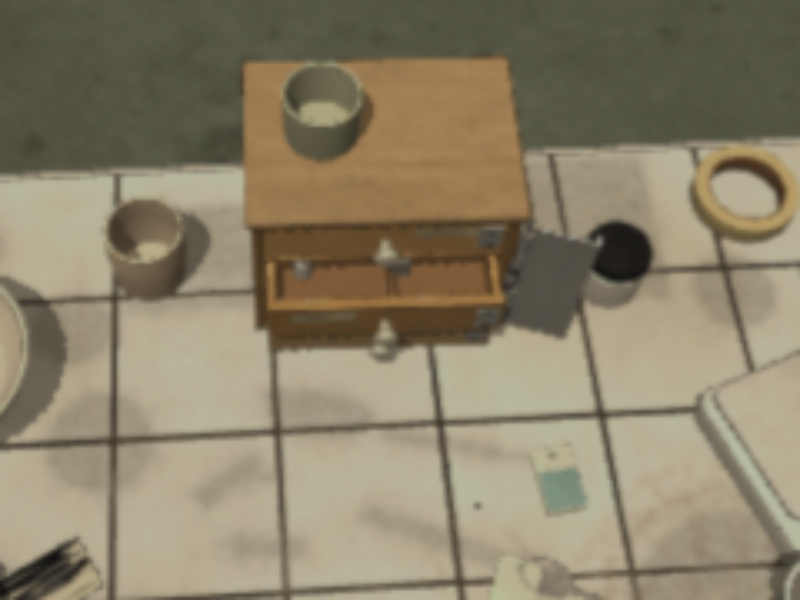

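The top view shows the chest with the cup at its left (320,100). The middle drawer is pulled out, with its knob at (405,345). The bar stands open at (590,265), and the black-lidded pot is just behind it at (660,215). The side view agrees: middle knob (385,340), bar (550,285), pot (620,255). The bottom drawer is hidden under the middle one.

```bash
cat >> h.py <<'E'
np.set_printoptions(precision=4,suppress=True)
TH=-0.0189; O=np.array([.7155,-.0365])
def c2w(x,y,z): return np.array([O[0]+x*np.cos(TH)-y*np.sin(TH),O[1]+x*np.sin(TH)+y*np.cos(TH),z])
def w2c(W): 
    W=np.atleast_2d(W);d=W[:,:2]-O;return np.c_[d[:,0]*np.cos(TH)+d[:,1]*np.sin(TH),-d[:,0]*np.sin(TH)+d[:,1]*np.cos(TH),W[:,2]]
def target(lean,yaw=TH): # lean: deg, fingers forward-down; tool y along chest y
    return R.from_euler("z",yaw)*R.from_matrix([[-1,0,0],[0,1,0],[0,0,-1]])*R.from_euler("y",-np.radians(lean))
def go(pos,lean,yaw=TH):
    s=manip.state();C=q2R(s["tool_rot"]);T=target(lean,yaw)
    print("rot (tool)",(C.inv()*T).as_rotvec(),"shift in target axes",T.inv().apply(np.array(pos)-s["tool_pos"]),"in current axes",C.inv().apply(np.array(pos)-s["tool_pos"]))
E
python3 - <<'E'
from h import *
print("tip",manip.tip_extent)
for c in("side","top"):
    W=w2c(np.load(f"pics/{c}W.npy"))
    m=W[(W[:,0]<-.085)&(W[:,0]>-.2)&(W[:,1]>.02)&(W[:,1]<.09)&(W[:,2]>.004)]
    print(c,"rows x by z")
    for z in range(0,150,10):
        k=m[(m[:,2]*1000>=z)&(m[:,2]*1000<z+10)]
        if len(k)>2: print(z,len(k),np.percentile(k[:,0],[5,50,95]))
    p=W[(abs(W[:,2]-.065)<.006)&(W[:,1]<-.15)&(W[:,1]>-.3)&(abs(W[:,0]+.03)<.08)]
    if len(p)>5: print("pot top",len(p),p.min(0),p.max(0))
    b=W[(W[:,2]>.15)&(W[:,2]<.19)&(W[:,1]<-.125)&(W[:,1]>-.2)]
    if len(b): print("bar",len(b),np.percentile(b,[2,50,98],axis=0))
T=target(40);print(T.as_matrix())
go(c2w(-.20,0,.16),40)
E
```

```text
tip 0.019
side rows x by z
0 5 [-0.1883 -0.163  -0.1075]
10 28 [-0.1    -0.0985 -0.097 ]
20 37 [-0.0997 -0.0984 -0.097 ]
30 28 [-0.1004 -0.0989 -0.0977]
40 4 [-0.0994 -0.0992 -0.0991]
70 28 [-0.1167 -0.1155 -0.1139]
80 36 [-0.1179 -0.1162 -0.1146]
90 34 [-0.1179 -0.1164 -0.1143]
100 37 [-0.1182 -0.1165 -0.1149]
110 48 [-0.1184 -0.1163 -0.1098]
120 72 [-0.1174 -0.1123 -0.1076]
pot top 262 [-0.0973 -0.2584  0.0594] [ 0.0012 -0.151   0.0708]
bar 133 [[-0.0971 -0.1735  0.1504]
 [-0.0893 -0.1494  0.1671]
 [-0.0798 -0.1258  0.1824]]
top rows x by z
0 56 [-0.1892 -0.1494 -0.0979]
10 21 [-0.0984 -0.0972 -0.0964]
20 16 [-0.0994 -0.0979 -0.0969]
70 43 [-0.1161 -0.0887 -0.0855]
80 49 [-0.1158 -0.1144 -0.0857]
90 31 [-0.1166 -0.1153 -0.1138]
100 31 [-0.1167 -0.1158 -0.1149]
110 56 [-0.1167 -0.1151 -0.1069]
120 102 [-0.1156 -0.111  -0.106 ]
pot top 390 [-0.0981 -0.2601  0.0592] [ 0.0034 -0.1506  0.0709]
bar 149 [[-0.0964 -0.1762  0.151 ]
 [-0.0875 -0.1503  0.1708]
 [-0.0786 -0.1262  0.1845]]
[[-0.7659  0.0189  0.6427]
 [ 0.0145  0.9998 -0.0121]
 [-0.6428  0.     -0.766 ]]
rot (tool) [-0.0946 -0.6938 -0.2598] shift in target axes [-0.2092 -0.6251  0.2934] in current axes [-0.5034 -0.509   0.0903]
```

```bash
python3 -m crank '[[0.6,0,0,0,-0.019,-0.139,-0.052],[0.6,0,0,0,-0.019,-0.139,-0.052],[0.6,0,0,0,-0.019,-0.139,-0.052],[0.6,0,0,0,-0.019,-0.139,-0.052],[0.6,0,0,0,-0.019,-0.139,-0.052]]'
python3 -m crank '[[0.6,-0.0174,-0.052,0.0245,0,0,0],[0.6,-0.0174,-0.052,0.0245,0,0,0],[0.6,-0.0174,-0.052,0.0245,0,0,0],[0.6,-0.0174,-0.052,0.0245,0,0,0],[0.6,-0.0174,-0.052,0.0245,0,0,0]]'
python3 -m crank '[[0.6,-0.0174,-0.052,0.0245,0,0,0],[0.6,-0.0174,-0.052,0.0245,0,0,0],[0.6,-0.0174,-0.052,0.0245,0,0,0],[0.6,-0.0174,-0.052,0.0245,0,0,0],[0.6,0,0,0,0,0,0]]'
python3 -c "
from h import *
go(c2w(-.17,0,.110),40)"
```

```text
time: 1.62
tool_pos: [0.1784, 0.5993, 0.251]
tool_rot: [0.345, 0.008, 0.939, -0.002]
contact_force: [0.5, -0.8, -0.4]
gripper_width: 0.604
grasp_force: 0.0
time: 2.25
tool_pos: [0.3214, 0.3393, 0.2198]
tool_rot: [0.347, 0.008, 0.938, 0.004]
contact_force: [0.9, -0.2, 0.6]
gripper_width: 0.598
grasp_force: 0.0
time: 2.88
tool_pos: [0.4331, 0.1198, 0.1821]
tool_rot: [0.343, 0.015, 0.939, -0.006]
contact_force: [1.1, -0.3, -0.1]
gripper_width: 0.599
grasp_force: 0.0
rot (tool) [-0.0089  0.0015 -0.0106] shift in target axes [-0.042  -0.151   0.1293] in current axes [-0.0434 -0.1494  0.1307]
```

```bash
python3 -m crank '[[0.6,-0.0105,-0.0377,0.0325,-0.004,0,-0.005],[0.6,-0.0105,-0.0377,0.0325,-0.004,0,-0.005],[0.6,-0.0105,-0.0377,0.0325,0,0,0],[0.6,-0.0105,-0.0377,0.0325,0,0,0],[0.6,0,0,0,0,0,0]]'
python3 - <<'E'
from h import *
go(c2w(-.135,0,.110),40)
print(w2c(manip.state()["tool_pos"]))
im,d=manip.grab_frame("side");cv2.imwrite("pics/v3.png",cv2.resize(im[110:290,160:400,::-1],(800,600)))
E
```

```text
time: 3.5
tool_pos: [0.5459, -0.0263, 0.1068]
tool_rot: [0.34, 0.004, 0.941, -0.0]
contact_force: [-0.9, 0.3, 0.3]
gripper_width: 0.597
grasp_force: 0.0
rot (tool) [ 0.009  -0.0051  0.0078] shift in target axes [-0.0287 -0.007   0.0199] in current axes [-0.0287 -0.0074  0.0197]
[[-0.1698  0.007   0.1068]]
```

View pics/v3.png

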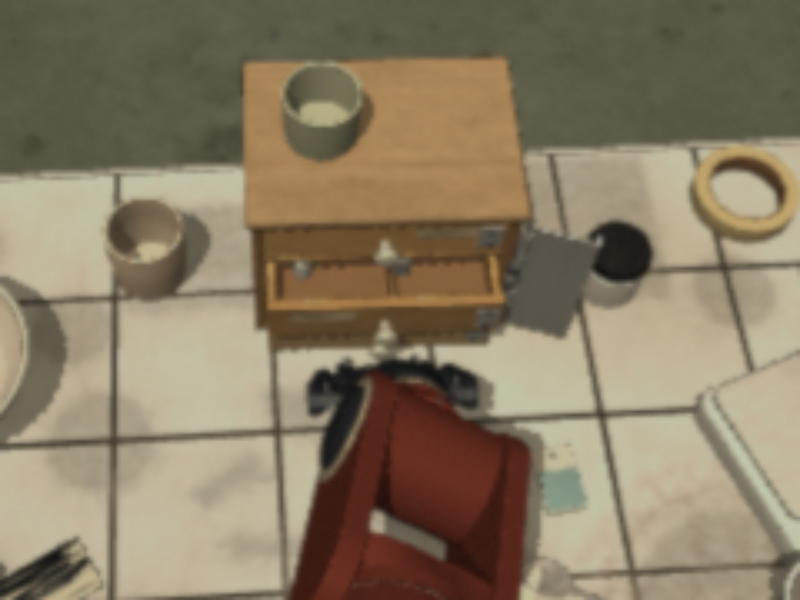

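The side view shows the open fingers at (320–475,385), straddling the middle knob at (385,345). Nothing is touched yet.

```bash
python3 -m crank '[[0.6,-0.0095,-0.0015,0.0066,0,0,0],[0.6,-0.0095,-0.0015,0.0066,0,0,0],[0.6,-0.0095,-0.0015,0.0066,0,0,0]]'
python3 -m crank '[[0.6,-0.0046,0,0.0039,0,0,0],[0.6,-0.0046,0,0.0039,0,0,0],[0.6,0,0,0,0,0,0]]'
python3 -m crank '[[0.6,-0.0046,0,0.0039,0,0,0],[0.6,-0.0046,0,0.0039,0,0,0],[0.6,0,0,0,0,0,0]]'
python3 -c "
from h import *
print(w2c(manip.state()['tool_pos']))"
```

```text
time: 3.92
tool_pos: [0.5817, -0.0298, 0.1145]
tool_rot: [0.344, 0.002, 0.939, -0.001]
contact_force: [-0.6, 0.3, -0.2]
gripper_width: 0.602
grasp_force: 0.0
time: 4.3
tool_pos: [0.5927, -0.0306, 0.113]
tool_rot: [0.343, 0.003, 0.939, -0.001]
contact_force: [-0.1, 0.2, -0.2]
gripper_width: 0.602
grasp_force: 0.0
time: 4.68
tool_pos: [0.605, -0.0308, 0.1131]
tool_rot: [0.343, 0.003, 0.939, -0.001]
contact_force: [0.2, 0.0, 0.2]
gripper_width: 0.599
grasp_force: 0.0
[[-0.1106  0.0036  0.1131]]
```

```bash
cat >> h.py <<'E'
def cloud(c,name=None):
    im,d=manip.grab_frame(c)
    if name: cv2.imwrite(f"pics/{name}.png",cv2.resize(im[110:290,160:400,::-1],(800,600)))
    rr,cc=np.mgrid[90:300,150:420];p=manip.camera_params(c);K=np.array(p["intrinsics"])
    u=cv2.undistortPoints(np.stack([cc.ravel(),rr.ravel()],-1).astype(float)[:,None],K,np.array([p["k1"],0,0,0.]))[:,0]
    z=d[rr.ravel(),cc.ravel()];W=np.array(p["xyz"])+q2R(p["orientation"]).apply(np.c_[u,np.ones(len(u))]*z[:,None])
    return w2c(W[z>0])
def fronts(name=None):
    for c in("side","top"):
        W=cloud(c,name if c=="side" else None)
        t=W[abs(W[:,2]-.196)<.006];t=t[t[:,2]>.19]
        r=cv2.minAreaRect(t[:,:2].astype(np.float32));print(c,"chest top",np.array(r[0])*1e3,r[2])
        for n,a,b in(("bot",.02,.045),("mid",.078,.115),("top",.135,.17)):
            for s,l,h in(("L",.055,.095),("R",-.095,-.055)):
                k=W[(W[:,2]>a)&(W[:,2]<b)&(W[:,1]>l)&(W[:,1]<h)&(W[:,0]<-.06)&(W[:,0]>-.13)]
                if len(k)>3: print(n,s,len(k),np.percentile(k[:,0],[10,50,90])*1e3)
E
python3 -c "
from h import *
fronts('v4')"
```

```text
side chest top [9.5937 0.8778] 0.16404157876968384
bot L 34 [-99.3666 -98.5726 -97.1319]
bot R 10 [-101.1955 -100.5538  -99.6077]
mid L 78 [-95.188  -93.6755 -92.4015]
mid R 83 [-96.4425 -94.6496 -81.8212]
top L 95 [-71.6887 -70.1458 -69.0853]
top R 95 [-72.6654 -71.5031 -70.0036]
top chest top [-38.4723  -0.9089] 89.8509521484375
bot L 36 [-98.7016 -97.4039 -96.0734]
bot R 4 [-100.272   -99.6616  -99.527 ]
mid L 93 [-93.8992 -92.6981 -62.3798]
mid R 105 [-95.2606 -93.1392 -62.0448]
top L 88 [-70.566  -69.3919 -68.4702]
top R 81 [-71.8617 -70.261  -68.8411]
```

View pics/v4.png

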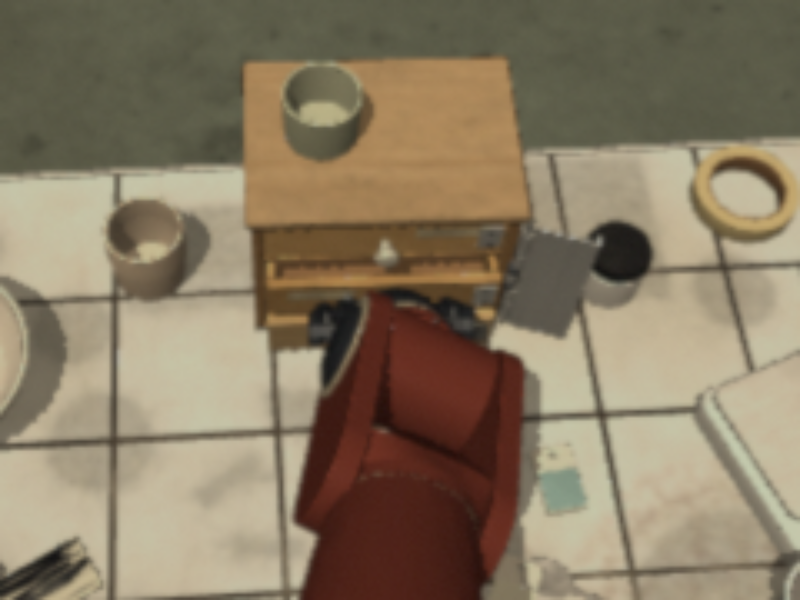

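The drawer has moved in: its rim is now at row 290, and the chest and cup haven't moved. It has about 23 mm left, so next is a quick push to the catch and then small steps.

```bash
python3 -m crank '[[0.6,-0.0046,0,0.0039,0,0,0],[0.6,-0.0046,0,0.0039,0,0,0],[0.6,0,0,0,0,0,0]]' | head -4
python3 -m crank '[[0.6,-0.0023,0,0.0019,0,0,0],[0.6,0,0,0,0,0,0]]'| grep -E "pos|force"
python3 -m crank '[[0.6,-0.0015,0,0.0013,0,0,0],[0.6,0,0,0,0,0,0]]'| grep -E "pos|force"
python3 -m crank '[[0.6,-0.0015,0,0.0013,0,0,0],[0.6,0,0,0,0,0,0]]'| grep -E "pos|force"
python3 -c "
from h import *
print(w2c(manip.state()['tool_pos']))"
```

```text
time: 5.15
tool_pos: [0.6172, -0.0308, 0.1132]
tool_rot: [0.343, 0.003, 0.939, -0.001]
contact_force: [0.6, -0.3, 0.1]
tool_pos: [0.6196, -0.0308, 0.1129]
contact_force: [-1.4, 0.6, 0.7]
grasp_force: 0.9
tool_pos: [0.6213, -0.0308, 0.1128]
contact_force: [-4.3, -0.4, 2.8]
grasp_force: 2.3
tool_pos: [0.6235, -0.0308, 0.1128]
contact_force: [-3.0, -0.8, 0.8]
grasp_force: 1.2
[[-0.0921  0.0039  0.1128]]
```

```bash
python3 -m crank '[[0.6,-0.0012,0,0.0010,0,0,0],[0.6,0,0,0,0,0,0]]'| grep -E "pos|force"
python3 -m crank '[[0.6,-0.0008,0,0.0006,0,0,0],[0.6,0,0,0,0,0,0]]'| grep -E "pos|force"
python3 -c "
from h import *
print(w2c(manip.state()['tool_pos']));fronts()"
```

```text
tool_pos: [0.6253, -0.0308, 0.113]
contact_force: [-0.5, -0.4, -0.5]
grasp_force: 0.1
tool_pos: [0.6263, -0.0308, 0.1132]
contact_force: [-0.2, 0.2, -0.7]
grasp_force: 0.0
[[-0.0892  0.004   0.1132]]
side chest top [10.7739  1.2462] 89.932373046875
bot L 46 [-99.7206 -98.7727 -97.0926]
bot R 6 [-70.7448 -66.9854 -61.5079]
mid L 73 [-71.9918 -69.9141 -68.8615]
mid R 70 [-72.9726 -71.5746 -69.9861]
top L 98 [-72.7067 -70.3655 -68.8188]
top R 86 [-72.834  -71.4249 -69.8165]
top chest top [-29.0933  -0.9511] 89.85140991210938
bot L 51 [-98.6935 -97.1519 -63.4192]
bot R 11 [-100.2151  -99.3879  -98.2852]
mid L 80 [-70.8066 -69.4901 -68.5494]
mid R 80 [-71.7997 -70.4107 -69.0881]
top L 102 [-110.5269  -69.6909  -68.4002]
top R 83 [-71.8116 -70.6478 -69.1088]
```

The middle drawer is home: its front reads level with the top drawer's, and the force dropped to zero. Next I back off, go down and do the bottom drawer.

```bash
python3 -m crank '[[0.6,0.0192,0,-0.016,0,0,0],[0.6,0.0383,-0.002,-0.032,0,0,0],[0.6,0.0202,-0.001,0.0241,0,0,0],[0.6,0.0202,0,0.0241,0,0,0],[0.6,0,0,0,0,0,0]]'
python3 -c "
from h import *
print(w2c(manip.state()['tool_pos']));go(c2w(-.12,0,.050),40)"
```

```text
time: 7.12
tool_pos: [0.5491, -0.0327, 0.0468]
tool_rot: [0.34, 0.003, 0.94, -0.0]
contact_force: [-0.1, -0.0, 0.1]
gripper_width: 0.6
grasp_force: 0.0
[[-0.1665  0.0006  0.0468]]
rot (tool) [ 0.0097 -0.0044  0.0089] shift in target axes [-0.0377 -0.0006  0.0274] in current axes [-0.0378 -0.0012  0.0272]
```

```bash
python3 -m crank '[[0.6,-0.0092,0,0.007,0,0,0],[0.6,-0.0092,0,0.007,0,0,0],[0.6,-0.0092,0,0.007,0,0,0],[0.6,-0.0092,0,0.007,0,0,0],[0.6,0,0,0,0,0,0]]'| grep -E "pos|force"
python3 -m crank '[[0.6,-0.0046,0,0.0039,0,0,0],[0.6,-0.0046,0,0.0039,0,0,0],[0.6,-0.0038,0,0.0032,0,0,0],[0.6,0,0,0,0,0,0]]'| grep -E "pos|force"
python3 -c "
from h import *
print(w2c(manip.state()['tool_pos']));fronts()"
```

```text
tool_pos: [0.5987, -0.0337, 0.0526]
contact_force: [-0.6, -0.3, 0.1]
grasp_force: 0.0
tool_pos: [0.6149, -0.0338, 0.0521]
contact_force: [-0.4, 0.5, 0.3]
grasp_force: 0.0
[[-0.1006  0.0008  0.0521]]
side chest top [-48.4862   1.6252] 89.7343978881836
bot L 48 [-84.8776 -83.7264 -82.3172]
bot R 35 [-86.7996 -84.7225 -83.1808]
mid L 83 [-72.2644 -70.6905 -69.1474]
mid R 83 [-73.2794 -71.4079 -69.5098]
top L 89 [-71.824  -70.1304 -68.9354]
top R 86 [-72.7246 -71.2092 -69.6727]
top chest top [-50.3148  -0.6192] 89.6098403930664
bot L 46 [-83.8723 -83.0302 -81.5917]
bot R 38 [-85.4159 -84.2276 -82.9927]
mid L 86 [-71.0163 -69.6499 -68.6918]
mid R 92 [-73.4201 -70.1852 -68.7171]
top L 86 [-70.2119 -69.3821 -68.478 ]
top R 77 [-71.6183 -70.5412 -69.4461]
```

Bottom has 13 mm to go, so I continue in small steps.

```bash
for r in 1; do python3 -m crank '[[0.6,-0.0038,0,0.0032,0,0,0],[0.6,0,0,0,0,0,0]]'| grep -E "pos|force"; done
python3 -m crank '[[0.6,-0.0015,0,0.0013,0,0,0],[0.6,0,0,0,0,0,0]]'| grep -E "pos|force"
python3 -m crank '[[0.6,-0.0015,0,0.0013,0,0,0],[0.6,0,0,0,0,0,0]]'| grep -E "pos|force"
```

```text
tool_pos: [0.6194, -0.0338, 0.0518]
contact_force: [-0.8, 0.1, 0.6]
grasp_force: 0.8
tool_pos: [0.6211, -0.0338, 0.0516]
contact_force: [-4.8, -1.9, 2.1]
grasp_force: 2.3
tool_pos: [0.6233, -0.0338, 0.0517]
contact_force: [-2.8, -1.1, 0.8]
grasp_force: 1.3
```

```bash
python3 -m crank '[[0.6,-0.0012,0,0.0010,0,0,0],[0.6,0,0,0,0,0,0]]'| grep -E "pos|force"
python3 -c "
from h import *
print(w2c(manip.state()['tool_pos']));fronts()"
```

```text
tool_pos: [0.6254, -0.0338, 0.0522]
contact_force: [0.1, -0.9, -1.0]
grasp_force: 0.2
[[-0.0902  0.0009  0.0522]]
side chest top [-44.255    1.0966] 0.036932457238435745
bot L 49 [-75.1819 -73.2674 -71.9666]
bot R 35 [-76.3089 -74.8152 -73.4251]
mid L 86 [-72.9974 -70.3585 -69.0209]
mid R 88 [-73.6077 -71.3273 -69.7599]
top L 91 [-71.6399 -70.3546 -69.0141]
top R 85 [-72.9817 -71.3383 -69.629 ]
top chest top [-46.076   -0.3683] 89.538818359375
bot L 46 [-74.0437 -72.8862 -71.53  ]
bot R 47 [-74.9416 -73.8635 -72.5829]
mid L 91 [-112.8669  -69.8702  -68.5137]
mid R 97 [-114.1916  -70.542   -69.29  ]
top L 86 [-70.4513 -69.4792 -68.2489]
top R 80 [-71.5262 -70.3197 -68.9431]
```

```bash
python3 -m crank '[[0.6,-0.0009,0,0.0007,0,0,0],[0.6,0,0,0,0,0,0]]'| grep -E "pos|force"
python3 -c "
from h import *
print(w2c(manip.state()['tool_pos']));fronts()" | grep -E "\[\[|bot|mid"
```

```text
tool_pos: [0.6265, -0.0339, 0.0523]
contact_force: [-0.3, -0.1, -0.0]
grasp_force: 0.0
[[-0.089   0.001   0.0523]]
bot L 54 [-71.9114 -70.1489 -68.8769]
bot R 38 [-73.1341 -71.7745 -69.4806]
mid L 89 [-78.7327 -70.7248 -69.1152]
mid R 88 [-73.5423 -71.3471 -69.7639]
bot L 49 [-70.3522 -69.257  -68.2093]
bot R 41 [-72.0128 -70.5544 -69.3816]
mid L 94 [-112.938   -69.895   -68.4589]
mid R 92 [-112.2383  -71.0213  -69.3728]
```

Both drawers are home. Next I retreat, rise, turn upright with the fingers shut, and go round to the bar.

```bash
python3 -m crank '[[0.6,0.0153,0,-0.0128,0,0,0],[0.6,0.0345,0,-0.0289,0,0,0],[0.6,0.0345,0,-0.0289,0,0,0],[0.3,-0.0321,0,-0.0383,0,0,0],[0,-0.0321,0,-0.0383,0,0,0]]'|head -2
python3 -m crank '[[0,-0.0321,0,-0.0383,0,0,0],[0,-0.0321,0,-0.0383,0,0,0],[0,-0.0321,0,-0.0383,0,0.17,0],[0,0,0,0,0,0.17,0],[0,0,0,0,0,0.17,0]]'|head -2
python3 -m crank '[[0,0,0,0,0,0.17,0],[0,0,0,0,0,0.0,0]]'
python3 -c "
from h import *
print(w2c(manip.state()['tool_pos']));go(c2w(-.052,-.168,.26),0);fronts()"
```

```text
time: 10.42
tool_pos: [0.5143, -0.033, 0.1509]
time: 11.05
tool_pos: [0.5162, -0.0333, 0.304]
time: 11.3
tool_pos: [0.5171, -0.0332, 0.3006]
tool_rot: [0.009, 0.003, 1.0, 0.0]
contact_force: [-0.4, 0.0, -0.5]
gripper_width: 0.002
grasp_force: 0.0
[[-0.1984 -0.0004  0.3006]]
rot (tool) [0.0005 0.0182 0.0138] shift in target axes [-0.1464 -0.1676  0.0406] in current axes [-0.1433 -0.1696  0.0431]
side chest top [9.7848 4.3865] 0.1416725367307663
bot L 43 [-71.267  -70.4091 -69.1401]
mid L 51 [-71.7121 -70.2101 -68.9554]
top L 58 [-71.5933 -70.3851 -68.9316]
top chest top [11.6244 -0.8908] 89.64402770996094
bot L 49 [-70.6974 -69.505  -67.9356]
mid L 78 [-70.7787 -69.7272 -68.2138]
top L 82 [-70.644  -69.2778 -68.3996]
```

```bash
python3 -m crank '[[0,0,-0.056,0,0,0.018,0.014],[0,0,-0.056,0,0,0,0],[0,0,-0.056,0,0,0,0]]'|head -2
python3 -m crank '[[0,-0.0488,0,0.013,0,0,0],[0,-0.0488,0,0.013,0,0,0],[0,-0.0488,0,0.013,0,0,0],[0,0,0,0,0,0,0]]'|head -3
python3 -c "
from h import *
print(w2c(manip.state()['tool_pos']));go(c2w(-.052,-.163,.158),0)
W=cloud('side','v5')"
```

```text
time: 11.78
tool_pos: [0.5121, -0.2023, 0.3023]
time: 12.28
tool_pos: [0.6598, -0.2034, 0.2596]
tool_rot: [-0.001, 0.009, 1.0, 0.001]
[[-0.0525 -0.1679  0.2596]]
rot (tool) [ 0.0017 -0.0014 -0.    ] shift in target axes [-0.0005  0.0049  0.1016] in current axes [-0.0007  0.0047  0.1016]
```

View pics/v5.png

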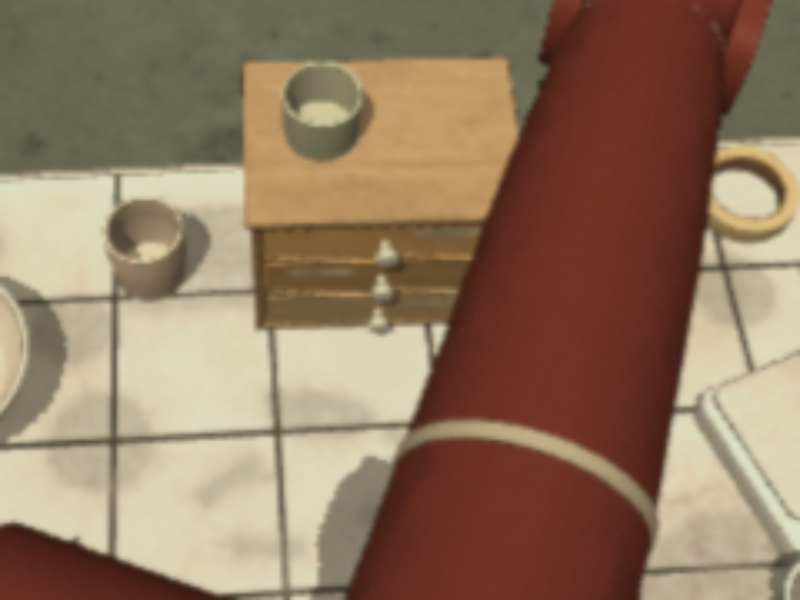

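The view shows the three knobs in line at (385,250–320), with all drawers shut. The arm hides the bar, so I lower behind it by geometry and watch the force.

```bash
python3 -m crank '[[0,0,0.0025,0.034,0,0,0],[0,0,0.0025,0.034,0,0,0],[0,0,0,0.034,0,0,0],[0,0,0,0,0,0,0]]'
python3 -m crank '[[0,0.012,0,0,0,0,0],[0,0.012,0,0,0,0,0],[0,0,0,0,0,0,0]]'
```

```text
time: 12.82
tool_pos: [0.6569, -0.1983, 0.159]
tool_rot: [-0.001, 0.01, 1.0, 0.001]
contact_force: [-0.4, -0.3, -0.3]
gripper_width: 0.0
grasp_force: 0.0
time: 13.2
tool_pos: [0.6358, -0.1991, 0.1631]
tool_rot: [0.002, 0.01, 1.0, -0.001]
contact_force: [0.6, -0.3, -0.1]
gripper_width: -0.003
grasp_force: 0.0
```

```bash
python3 -m crank '[[0,0.0085,0.0015,0,0,0,0],[0,0.0085,0.0015,0,0,0,0]]' | grep -E "pos|force"
python3 -m crank '[[0,0.0075,0.0045,0,0,0,0],[0,0.0075,0.0045,0,0,0,0]]'| grep -E "pos|force"
python3 -c "
from h import *
print(w2c(manip.state()['tool_pos']))"
```

```text
tool_pos: [0.6203, -0.1953, 0.1622]
contact_force: [5.5, 0.0, 0.6]
grasp_force: 2.1
tool_pos: [0.6056, -0.1863, 0.1628]
contact_force: [5.7, -0.3, 3.8]
grasp_force: 3.1
[[-0.1071 -0.1518  0.1628]]
```

```bash
python3 -m crank '[[0,0.0045,0.007,0,0,0,0],[0,0.0045,0.007,0,0,0,0]]' | grep -E "pos|force"
python3 -m crank '[[0,0.0015,0.0085,0,0,0,0],[0,0.0015,0.0085,0,0,0,0]]'| grep -E "pos|force"
python3 -c "
from h import *
print(w2c(manip.state()['tool_pos']))
W=cloud('top');W=cloud('side','v6')"
```

```text
tool_pos: [0.5968, -0.172, 0.163]
contact_force: [4.1, -1.3, 6.0]
grasp_force: 3.6
tool_pos: [0.593, -0.1547, 0.1618]
contact_force: [0.8, -1.5, 3.4]
grasp_force: 1.5
[[-0.1202 -0.1205  0.1618]]
```

View pics/v6.png

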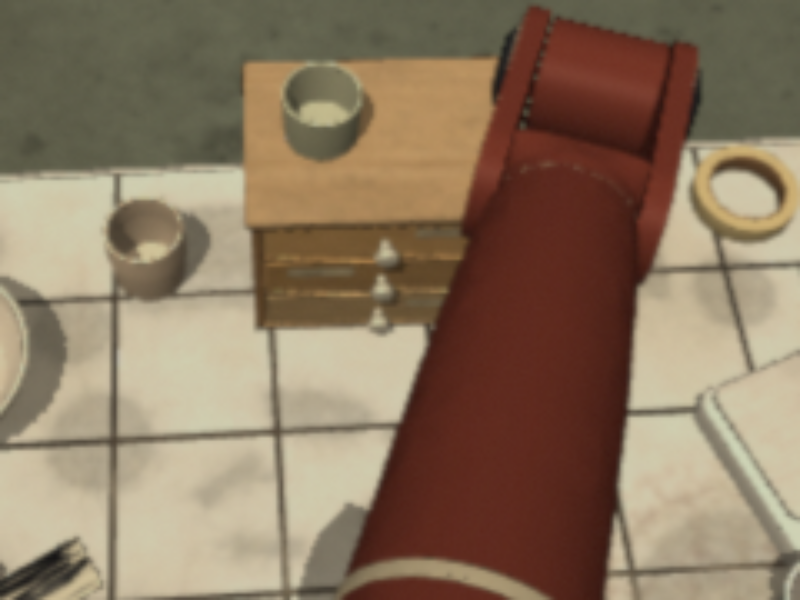

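The chest and cup haven't moved (board corner still at (245,222)), and the bar is still hidden. I keep sweeping left.

```bash
python3 -m crank '[[0,0,0.008,0,0,0,0],[0,-0.001,0.008,0,0,0,0],[0,0,0,0,0,0,0]]' | grep -E "pos|force"
python3 -m crank '[[0,-0.001,0.008,0,0,0,0],[0,0,0,0,0,0,0]]'| grep -E "time|pos|force"
```

```text
tool_pos: [0.5937, -0.1379, 0.16]
contact_force: [-0.3, 0.4, 0.3]
grasp_force: 0.0
time: 14.92
tool_pos: [0.5953, -0.1303, 0.1607]
contact_force: [0.8, -0.4, 0.1]
grasp_force: 0.0
```

```bash
python3 -m crank '[[0,0.03,0,0,0,0,0],[0,0.05,0,-0.02,0,0,0],[0,0.02,0.03,-0.05,0,0,0],[0,0,0.055,-0.02,0,0,0],[0,0,0.06,0,0,0,0]]' | head -2
python3 -m crank '[[0,0,0.06,0,0,0,0],[0,0,0.06,0,0,0,0],[0,0,0.06,0,0,0,0],[0,0,0.06,0,0,0,0],[0,0,0,0,0,0,0]]'
python3 - <<'E'
from h import *
fronts('v7')
W=cloud('side');b=W[(W[:,2]>.02)&(W[:,2]<.18)&(W[:,1]<-.062)&(W[:,1]>-.2)&(W[:,0]<-.06)&(W[:,0]>-.16)]
for y in range(-180,-60,15):
    k=b[(b[:,1]*1e3>=y)&(b[:,1]*1e3<y+15)]
    if len(k)>2: print(y,len(k),np.percentile(k[:,0],[10,50,90])*1e3)
E
```

```text
time: 15.55
tool_pos: [0.499, 0.0169, 0.2541]
time: 16.18
tool_pos: [0.5021, 0.2595, 0.2505]
tool_rot: [0.001, 0.007, 1.0, 0.0]
contact_force: [0.3, -0.4, -0.6]
gripper_width: -0.002
grasp_force: 0.0
side chest top [9.7487 1.3085] 89.87157440185547
bot L 51 [-71.5314 -70.3691 -68.5782]
bot R 50 [-79.7636 -77.5939 -72.0278]
mid L 76 [-72.0031 -70.2866 -68.4008]
mid R 81 [-79.9312 -77.4661 -72.4217]
top L 89 [-71.334  -70.0371 -68.9313]
top R 90 [-80.1547 -77.4342 -74.8508]
top chest top [11.5598 -0.8825] 89.49891662597656
bot L 50 [-70.3136 -69.1121 -68.485 ]
bot R 51 [-79.5846 -76.7298 -70.4467]
mid L 76 [-70.6328 -69.7003 -68.4732]
mid R 84 [-78.5699 -76.6237 -70.183 ]
top L 86 [-70.2594 -69.004  -67.6231]
top R 89 [-78.6957 -76.5871 -70.0608]
-135 21 [-80.8349 -79.6025 -77.9601]
-120 146 [-80.7817 -78.0788 -76.0276]
-105 143 [-79.1314 -77.7371 -75.9523]
-90 146 [-78.8147 -77.48   -75.6255]
-75 113 [-78.8895 -77.5125 -76.2113]
```

View pics/v7.png

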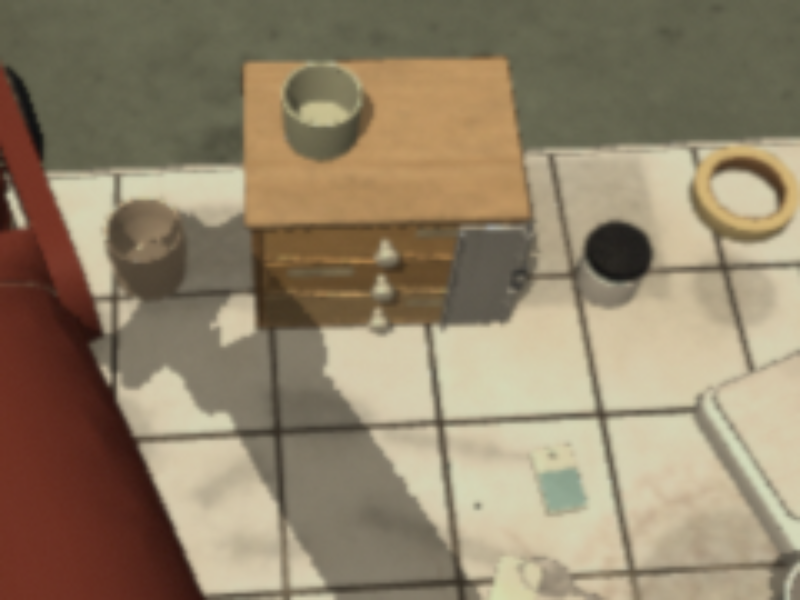

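The bar lies flat across the right ends of the fronts (480,275). The drawers are flush, and the cup, pot, tumbler and chip are where they started. I'm handing in.

```bash
python3 -c "
from plant import manip
print(manip.job_done())"
```

```text
the job is handed in; nothing more can be done
None
```

The middle and bottom drawers are fully home and flush, the locking bar has snapped shut across the fronts, the chest and the things around it show no movement in the pictures, and the job is handed in at about 17 s of the 67 s allowed.

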